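# Close up the socket-set case

### The arm

A 6-joint arm with a two-finger parallel gripper is mounted at the origin on the work surface. World frame = base frame: x ahead of the robot, y to its left, z up, the work surface at z = 0. Lengths are in mm, angles in rad, forces in N, time in s.
With the tool pointing down it reaches from about 275 to 1000 mm from the base axis. Payload 8.4 kg.
Tool frame: the origin (TCP) lies at the very end of the fingers, on their centre line; the grasp point (between the pads) lies 19 mm behind it; z points along the fingers, y is the direction in which the jaws open and shut (so a half turn about z gives the same grasp; the last joint's range is limited). The gripper opens to 85 mm and grips with 20 to 120 N. Pads are 22 mm wide; open, the fingers measure 114 mm over their backs; the gripper's body (76 mm by 85 mm) begins 54 mm behind the grasp point. The pads swing forward as they close: fully open they stand 13 mm farther back than shut.
Start: joints at [1.244, 0.353, 1.633, -0, 1.155, -0.002], TCP at [199.448, 592.325, 231.281] pointing down, gripper open.
Joint ranges: [-2.63, 2.63], [-0.92, 2.1], [0.06, 2.66], [-1.3, 4.44], [0, 2.69], [-3.02, 3.02]. Speed limits (rad/s): [2.22, 2.22, 2.79, 3.14, 3.14, 3.14].

### API

Orientations are given as [roll, pitch, yaw] about the fixed x, y, z axes, in that order (R = Rz(yaw) Ry(pitch) Rx(roll)).
In Python, from rig import sense, grab_frame, get_calibration, sign_off, boxes_of, trace gives the robot as it stands.
- The arm moves only by the tool servo_tool, never from a script. Its argument "rows" is a list of rows, each a list of 3 entries, a list of its own where there are three numbers: the finger opening in mm, from 0 to 85.4, then the shift along the tool's x, y, z in mm, then the turn, a rotation vector about the tool's x, y, z in degrees. A call has 1 to 8 rows; each row shifts and turns the commanded pose from where the row before left it, along the tool's axes as they then stand; what a row does not reach is not made up. A row lasts 1/8 s, in which the tool goes at most 62.5 mm and 10.7 degrees, less where a joint would pass 70% of its speed; a pose out of reach is approached as far as the arm can. A call is refused whole if a number of a shift passes 62.5 or a number of a turn 10.7, either way. A call with a gripper value outside its range is refused whole. The fingers move at their own pace and stop on an object; "force" is the grip in N (left out, the last holds). Time passes only in rows, so rows that do not move let the fingers close. It gives the time, the measured TCP pose, the force and the opening at its end, in the units of the state.
- sense(): the state, without advancing time (a new reading comes with each control period).
- grab_frame(name): name is "scene" or "top" or "wrist"; returns the picture (480x640x3 uint8, blue, green, red); there is no depth.
- get_calibration(name): a dict with "intrinsics" (3x3 intrinsics, pixels), "world_to_cam" (4x4, takes a point from world to camera coordinates). Camera axes: x right, y down, z forward; pixel columns grow to the right and rows downward; lengths in mm; the calibration is good to about 2 mm. A picture is of the moment at which its call begins: read the wrist's pose just before it. get_calibration takes no time and is no camera call; for the wrist camera it gives the pose at the moment of the call.
- sign_off(): hands the job in, once; it reports no verdict.
Trained networks look in the newest picture that a camera, given by its name, has taken for a name from the list of things; names that differ only in an ending like _2 or _b are one class to them, and where a whole thing is asked for, a point or a joint stands for the part that bears it (a point fixed in the world has none). Each returns a list of dicts, best first, with "conf" (0 to 1); they miss things now and then, are a little off and sometimes report something else, mostly with a low value. They report only what shows in the picture. A call takes as long as a camera call.
- boxes_of(camera, thing): "centre" ([x, y, z] in mm, in the coordinates of the camera as it stood for that picture, good to about 4 mm: the middle of the surface that is visible of it).
- trace(camera, thing): "mask" (480x640 bool, what is visible of it).
The state is a dict: "clock": time; "qpos": joint angles; "qvel": joint speeds; "joint_efforts": joint torques, N m; "eef_pos": TCP position; "tcp_rot": TCP orientation; "contact_force": force on the tool from outside, world axes, zero at the start; "wrist_torque": the same for the moment, N m; "opening": opening from 0.0 (shut) to 1.0 (fully open).
Only numpy, scipy, OpenCV 4.12 (cv2) and the standard library are available. Lean on these libraries where they do the work, as an engineer would, in place of code of your own. Each camera call takes 0.05 s, during which the arm holds its last target. There are 200 camera calls.

### The job

The socket-set case stands open on the bench. Pushing with the fingertips and lifting nothing, swing its lid gently down until it is fully shut, and then push both latches on its front fully home, flat against the case. Leave the case where it lies and do not disturb the things around it.

Things in the scene. Friction and masses are not known exactly. Their poses are not given: they have to be found in the camera images.
- case: black plastic socket-set case, loose, flat on the bench, about 2.4 kg. Base 170 deep (x), 290 wide (y), 38 mm high, open on top, sockets in its insert; 64 mm high when shut. Origin: centre of its underside; x points from its front (latches; fixed U handle 31 mm out, 92 mm wide, 19 mm up) to its back (hinge), y to the left seen from the front, z up
- lid (a joint): angle of the lid about the hinge at the case's back: 0 = shut (a stop), grows as the front edge rises, at most 1.75 rad. Stiff hinge: the lid stays at any angle; 1 to 4 N square to it, 130 mm from the hinge, moves it
- lid_hinge (a point): middle of the hinge line, which runs along the case's y axis, 85 mm behind the case's centre and 38 mm above its underside. The frame turns with the lid and agrees with the case's axes when shut. The lid is a shell 290 mm wide, 26 mm thick (z from 0 to 26 here, outer face at 26) that reaches 170 mm from the hinge along -x here
- lid_edge (a point): middle of the lid's front edge on its outer face: (-170, 0, 26) mm in the frame of lid_hinge
- latch_left (a joint): angle of the left latch (case's +y side) about its pin: 0 = home, flap upright against the case's front when the lid is shut; grows as it swings out and up, 1.57 = straight out from the lid's front, at most 2.0 rad. Stiff: stays where it is left; 2 to 3 N at mid flap moves it
- latch_left_pin (a point): middle of the left latch's pin, at (-177, 85, 14) mm in the frame of lid_hinge (it rides on the lid); runs along the case's y axis. The latch is a grey plastic flap 36 mm wide, 36 mm long from pin to free end, 4 mm thick (2 mm either side of the pin's axis), with a finger lip 6 mm out from its mid plane at the free end
- latch_left_tip (a point): middle of the left latch's free end, 36 mm from the pin
- latch_right (a joint): the same for the right latch (the case's -y side)
- latch_right_pin (a point): pin of the right latch, at (-177, -85, 14) mm in the lid's frame; same flap as the left
- latch_right_tip (a point): middle of the right latch's free end, 36 mm from the pin
- wax_tin: flat round aluminium tin, 65 mm across, 34 mm high, loose, not part of the job; origin at the centre of its underside
- masking_tape: roll of masking tape lying flat, 96 mm across, 25 mm high, loose, not part of the job; origin at the centre of its underside
- tape_measure: black tape measure standing on edge, 70 x 36 x 66 mm high, loose, not part of the job; origin at the centre of its underside
- glue: white glue bottle, 60 mm across, 170 mm high, loose, not part of the job; origin at the centre of its underside
- mug: white mug, 82 mm across, 92 mm high, loose, not part of the job; origin at the centre of its underside
- spanner: combination spanner lying flat, 190 mm long, loose, not part of the job; origin under its middle
- offcut: offcut of pale wood lying flat, 40 x 90 x 22 mm high, loose, not part of the job; origin at the centre of its underside
- drill: cordless drill standing on its battery, about 150 mm long, 75 mm wide, 222 mm high, loose, not part of the job; origin at the centre of its underside

How it is judged (in metres and radians):
On the way, in this order (a step that is already met when the one before it is completed fails the run):
1. the lid is fully shut (within 0.03 rad) (value of joint lid below 0.03 rad), for 0.2 s.
2. both latches are home (within 0.12 rad) with the lid shut (value of joint lid below 0.03 rad and value of joint each of latch_left, latch_right below 0.12 rad), for 0.2 s.
At the end, for the whole second after the job is handed in: the lid is shut (within 0.03 rad), both latches are home (within 0.12 rad, about 4 mm at the flap's end), and the case lies flat, at rest, within 40 mm of where it was (all of step 2 and distance of case from where it was at the start of the episode below 0.04 m and angle between case's own z axis and vertical below 0.03 rad and linear speed of case below 0.01 m/s); the robot touches nothing.
It fails at once if the case is lifted (12 mm), tipped (0.12 rad) or shoved 50 mm or more along the bench (height (world z) of case above 0.012 m or angle between case's own z axis and vertical above 0.12 rad or distance of case from where it was at the start of the episode above 0.05 m).
It fails at once if the lid is slammed (faster than 2.5 rad/s downward) (velocity of joint lid below -2.5 rad/s).
It fails at once if a latch is folded in (below 0.5 rad) while the lid is still open, where its hook would foul the rim (value of joint lid above 0.15 rad and value of joint any of latch_left, latch_right below 0.5 rad).
It fails at once if one of the things around the case is moved more than 20 mm (distance of any of wax_tin, masking_tape, tape_measure, glue, mug, spanner, offcut, drill from where it was at the start of the episode above 0.02 m).
It also fails if it takes over 51 s, if anything falls off the work surface, if the arm or the gripper's body presses on something with over 40 N, if the wrist force passes 120 N, or if a joint passes its speed limit or range.

## Working session

There is one attempt and no reset: what is moved stays moved. The work goes in short steps, Python scripts to look and compute and a tool call to move; the robot and the scene stay as the last step left them, time stands still between calls to the robot, and variables do not carry over. Pictures are saved under pics/ and viewed, about 8 in all and at most 12, crops included, and the job is handed in when it is done.

Besides the shell and the picture viewer there is one more tool, called in YAML: its name, and indented under it one key for each argument. servo_tool: Moves the arm, as the interface text tells. Its arguments: {"type":"object","properties":{"rows":{"type":"array","items":{"type":"array"}},"force":{"type":"number"}},"required":["rows"]}

```bash
mkdir -p pics; ls
cat > h.py <<'E'
import numpy as np,cv2
from rig import *
def cal(n):
    c=get_calibration(n);return np.array(c["intrinsics"]),np.array(c["world_to_cam"])
def proj(n,P):
    K,T=cal(n);P=np.atleast_2d(P);q=(T[:3,:3]@P.T).T+T[:3,3];q=(K@q.T).T;return q[:,:2]/q[:,2:]
def w(n,p):
    K,T=cal(n);return T[:3,:3].T@(np.array(p)-T[:3,3])
E
python3 - <<'E'
from h import *
for n in("scene","top"):
    cv2.imwrite(f"pics/{n}0.png",grab_frame(n))
    K,T=cal(n);print(n,K.round(1).tolist(),w(n,[0,0,0]).round())
    for t in ["case","lid_edge","latch_left","latch_right","wax_tin","masking_tape","tape_measure","glue","mug","spanner","offcut","drill"]:
        print(t,[(round(b["conf"],2),w(n,b["centre"]).round().tolist()) for b in boxes_of(n,t)[:3]])
print(sense())
E
```

```text
pics
scene [[469.4, 0.0, 319.2], [0.0, 469.4, 236.6], [0.0, 0.0, 1.0]] [ 997.  503. 1106.]
case [(0.96, [579.0, 150.0, 125.0]), (0.15, [628.0, 102.0, 214.0])]
lid_edge [(0.73, [555.0, 160.0, 145.0])]
latch_left [(0.52, [458.0, 108.0, 220.0])]
latch_right [(0.59, [621.0, 106.0, 212.0]), (0.35, [663.0, -96.0, 23.0]), (0.29, [597.0, 291.0, 27.0])]
wax_tin [(0.66, [549.0, -75.0, 32.0]), (0.28, [624.0, 102.0, 213.0])]
masking_tape [(0.85, [596.0, 292.0, 26.0]), (0.3, [576.0, 149.0, 124.0])]
tape_measure [(0.93, [401.0, -83.0, 57.0]), (0.73, [457.0, 309.0, 54.0])]
glue [(0.64, [627.0, 104.0, 214.0])]
mug [(0.94, [457.0, 309.0, 54.0]), (0.72, [664.0, -97.0, 25.0]), (0.44, [404.0, -86.0, 55.0])]
spanner [(0.6, [535.0, -169.0, 8.0])]
offcut [(0.63, [661.0, -98.0, 27.0]), (0.58, [553.0, -75.0, 32.0])]
drill [(0.66, [571.0, -431.0, 164.0])]
top [[437.9, 0.0, 311.1], [0.0, 437.9, 236.7], [0.0, 0.0, 1.0]] [ 358.  -29. 1232.]
case [(0.92, [536.0, 108.0, 38.0])]
lid_edge [(0.81, [531.0, 144.0, 173.0]), (0.51, [625.0, 96.0, 217.0]), (0.3, [560.0, -435.0, 204.0])]
latch_left [(0.75, [624.0, 100.0, 21
[... 510 characters left out ...]
2.0])]
{'clock': 1.3, 'qpos': array([ 1.24360703e+00,  3.52999910e-01,  1.63341014e+00, -3.91235705e-06,
        1.15521853e+00, -2.41333842e-03]), 'qvel': array([-1.27038078e-03, -1.03418570e-03,  3.08333648e-04, -3.14326595e-05,
        3.54916765e-04, -9.33090779e-04]), 'joint_efforts': array([ 2.86714348e-03, -6.05173731e+01, -3.42450714e+01,  2.65810286e-04,
        1.06791646e-03,  8.60394209e-06]), 'eef_pos': array([199.4411103 , 592.31380027, 231.27667954]), 'tcp_rot': array([-3.14155672e+00,  3.49259233e-06,  2.81681828e+00]), 'contact_force': array([ 0.14092656, -0.00328016, -0.26324241]), 'wrist_torque': array([ 0.00775241,  0.03546278, -0.01306793]), 'opening': 1.000236287292738}
```

View pics/scene0.png

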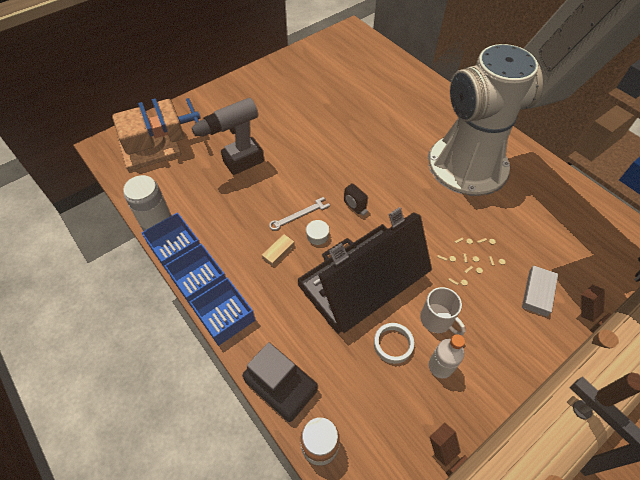

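View pics/top0.png

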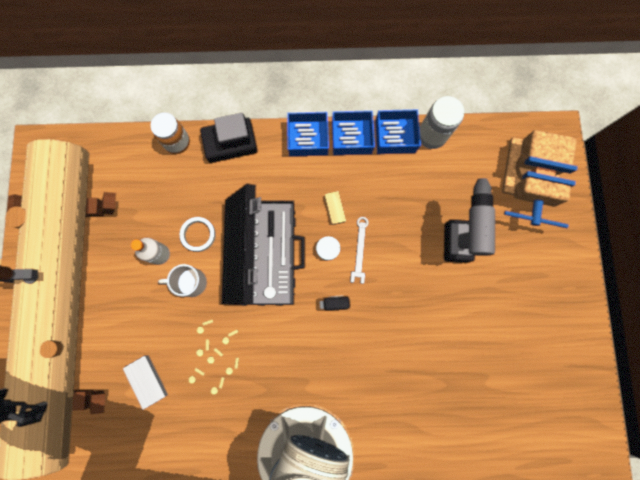

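The case's front faces -y. The lid is up, leaning slightly back. In the scene view the latches stick out at (397,216) and (338,255). Next I'll fit the model to the masks.

```bash
cat > fit.py <<'E'
from h import *
import itertools
from scipy.optimize import minimize
def box(x,y,z): return np.array(list(itertools.product(x,y,z)),float)
BASE=box((-85,85),(-145,145),(0,38)); LID=box((-170,0),(-145,145),(0,26))
def Rz(a): c,s=np.cos(a),np.sin(a);return np.array([[c,-s,0],[s,c,0],[0,0,1]])
def Ry(a): c,s=np.cos(a),np.sin(a);return np.array([[c,0,s],[0,1,0],[-s,0,c]])
def c2w(p,P): return np.atleast_2d(P)@Rz(p[2]).T+[p[0],p[1],0]
def l2w(p,P,th=None): return c2w(p,np.atleast_2d(P)@Ry(p[3] if th is None else th).T+[85,0,38])   # +th about y raises -x
def latch(a,y): # points of flap in lid frame: a=0 hangs down (-z), 1.57 = -x
    F=box((-2,2),(-18,18),(-36,0)); return F@Ry(a).T+[-177,y,14]
def tip(a,y): return np.array([-177-36*np.sin(a),y,14-36*np.cos(a)])
def hullmask(n,P):
    m=np.zeros((480,640),np.uint8);cv2.fillConvexPoly(m,cv2.convexHull(proj(n,P).astype(np.float32)*16).astype(np.int32),1,shift=4);return m>0
def iou(a,b): return (a&b).sum()/max(1,(a|b).sum())
E
python3 - <<'E'
from fit import *
import pickle
M={}
for n in("scene","top"):
    im=grab_frame(n)
    for t in("case","lid_edge","latch_left","latch_right"):
        M[n,t]=[(r["conf"],r["mask"]) for r in trace(n,t)[:3]]
        print(n,t,[(round(c,2),int(m.sum()),np.argwhere(m).mean(0).round().tolist()) for c,m in M[n,t]])
pickle.dump(M,open("M.pkl","wb"))
E
```

```text
scene case [(0.78, 9106, [271.0, 368.0]), (0.56, 2670, [134.0, 234.0])]
scene lid_edge [(0.59, 7445, [270.0, 376.0])]
scene latch_left [(0.68, 159, [216.0, 396.0])]
scene latch_right [(0.65, 1091, [356.0, 447.0]), (0.54, 264, [253.0, 338.0]), (0.24, 243, [217.0, 397.0])]
top case [(0.69, 8196, [250.0, 260.0])]
top lid_edge [(0.65, 3790, [246.0, 240.0])]
top latch_left [(0.66, 457, [234.0, 198.0]), (0.54, 139, [276.0, 252.0])]
top latch_right [(0.52, 174, [205.0, 255.0]), (0.52, 3786, [245.0, 240.0])]
```

Run:
```python
from fit import *
import pickle
M=pickle.load(open("M.pkl","rb"))
g=lambda n,t,i=0:M[n,t][i][1]
def masks(p,n):
    l=hullmask(n,l2w(p,LID));b=hullmask(n,c2w(p,BASE))
    return b|l,l,hullmask(n,l2w(p,latch(p[4],85))),hullmask(n,l2w(p,latch(p[5],-85)))
def cost(p):
    s=0
    for n,iL,iR in(("scene",0,1),("top",1,0)):
        c,l,a,b=masks(p,n)
        s+=2*(1-iou(c|a|b,g(n,"case")))+2*(1-iou(l,g(n,"lid_edge")&~g(n,"latch_left",iL)&~g(n,"latch_right",iR)))
        for m,k in((a,g(n,"latch_left",iL)),(b,g(n,"latch_right",iR))):
            s+=.5*(1-iou(m,k))+.02*np.linalg.norm(np.argwhere(m).mean(0)-np.argwhere(k).mean(0))
    return s
best=None
for th in(1.5,1.7):
  for yw in(1.45,1.65):
    x0=np.array([536,95,yw,th,1.57,1.57])
    S=np.vstack([x0]+[x0+d for d in np.diag([15,15,.1,.15,.3,.3])])
    r=minimize(cost,x0,method="Nelder-Mead",options=dict(initial_simplex=S,maxiter=500,xatol=1e-3,fatol=1e-4))
    print(r.x.round(3),round(r.fun,3))
    if best is None or r.fun<best.fun:best=r
p=best.x;np.save("p.npy",p)
for n in("scene","top"):
    iL,iR=(0,1) if n=="scene" else (1,0)
    print([round(iou(a,b),2) for a,b in zip(masks(p,n),(g(n,"case"),g(n,"lid_edge"),g(n,"latch_left",iL),g(n,"latch_right",iR)))])
out=[]
for n,(r0,c0) in(("scene",(180,260)),("top",(160,200))):
    im=cv2.imread(f"pics/{n}0.png");s=4;crop=cv2.resize(im[r0:r0+150,c0:c0+190],None,fx=s,fy=s)
    for P,col in((c2w(p,BASE),(0,255,0)),(l2w(p,LID),(0,0,255)),(l2w(p,latch(p[4],85)),(255,255,0)),(l2w(p,latch(p[5],-85)),(255,0,255))):
        q=((proj(n,P)-[c0,r0])*s).astype(int)
        for i in range(8):
            for j in(1,2,4):
                if not i&j: cv2.line(crop,tuple(map(int,q[i])),tuple(map(int,q[i|j])),col,1)
    out.append(cv2.resize(crop,(400,316)))
cv2.imwrite("pics/fit.png",np.hstack(out))
print("edge",l2w(p,[-170,0,26]),"tips",l2w(p,tip(p[4],85)),l2w(p,tip(p[5],-85)),"pins",l2w(p,[[-177,85,14],[-177,-85,14]]))
```

```text
[540.004 102.696   1.547   1.051   1.728   1.718] 1.167Traceback (most recent call last):
  File "<stdin>", line 21, in <module>
    res = _minimize_neldermead(fun, x0, args, callback, bounds=bounds,
                               **options)
    fxr = func(xr)
    fx = function(np.copy(x), *(wrapper_args + args))
  File "<stdin>", line 11, in cost
  File "<stdin>", line 6, in masks
  File "fit.py", line 14, in hullmask
    m=np.zeros((480,640),np.uint8);cv2.fillConvexPoly(m,cv2.convexHull(proj(n,P).astype(np.float32)*16).astype(np.int32),1,shift=4);return m>0
                                                                       ~~~~^^^^^
  File "h.py", line 6, in proj
    K,T=cal(n);P=np.atleast_2d(P);q=(T[:3,:3]@P.T).T+T[:3,3];q=(K@q.T).T;return q[:,:2]/q[:,2:]
        ~~~^^^
  File "h.py", line 4, in cal
    c=get_calibration(n);return np.array(c["intrinsics"]),np.array(c["world_to_cam"])
ValueError: time passes only in moves, steps and waits
```

```bash
python3 - <<'E'
s=open("h.py").read()
s=s.replace("def cal(n):\n","import functools\n@functools.cache\ndef cal(n):\n")
open("h.py","w").write(s)
E
cat > f2.py <<'E'
from fit import *
import pickle
M=pickle.load(open("M.pkl","rb"))
g=lambda n,t,i=0:M[n,t][i][1]
def masks(p,n):
    l=hullmask(n,l2w(p,LID));b=hullmask(n,c2w(p,BASE))
    return b|l,l,hullmask(n,l2w(p,latch(p[4],85))),hullmask(n,l2w(p,latch(p[5],-85)))
def cost(p):
    s=0
    for n,iL,iR in(("scene",0,1),("top",1,0)):
        c,l,a,b=masks(p,n)
        s+=2*(1-iou(c|a|b,g(n,"case")))+2*(1-iou(l,g(n,"lid_edge")&~g(n,"latch_left",iL)&~g(n,"latch_right",iR)))
        for m,k in((a,g(n,"latch_left",iL)),(b,g(n,"latch_right",iR))):
            s+=.5*(1-iou(m,k))+.02*np.linalg.norm(np.argwhere(m).mean(0)-np.argwhere(k).mean(0))
    return s
best=None
for th in(1.2,1.5,1.7):
  for yw in(1.45,1.65):
    x0=np.array([536,95,yw,th,1.57,1.57])
    S=np.vstack([x0]+[x0+d for d in np.diag([15,15,.1,.15,.3,.3])])
    r=minimize(cost,x0,method="Nelder-Mead",options=dict(initial_simplex=S,maxiter=500,xatol=1e-3,fatol=1e-4))
    print(r.x.round(3),round(r.fun,3))
    if best is None or r.fun<best.fun:best=r
p=best.x;np.save("p.npy",p)
for n in("scene","top"):
    iL,iR=(0,1) if n=="scene" else (1,0)
    print([round(iou(a,b),2) for a,b in zip(masks(p,n),(g(n,"case"),g(n,"lid_edge"),g(n,"latch_left",iL),g(n,"latch_right",iR)))])
out=[]
for n,(r0,c0) in(("scene",(180,260)),("top",(160,200))):
    im=cv2.imread(f"pics/{n}0.png");s=4;crop=cv2.resize(im[r0:r0+150,c0:c0+190],None,fx=s,fy=s)
    for P,col in((c2w(p,BASE),(0,255,0)),(l2w(p,LID),(0,0,255)),(l2w(p,latch(p[4],85)),(255,255,0)),(l2w(p,latch(p[5],-85)),(255,0,255))):
        q=((proj(n,P)-[c0,r0])*s).astype(int)
        for i in range(8):
            for j in(1,2,4):
                if not i&j: cv2.line(crop,tuple(map(int,q[i])),tuple(map(int,q[i|j])),col,1)
    out.append(cv2.resize(crop,(400,316)))
cv2.imwrite("pics/fit.png",np.hstack(out))
print("edge",l2w(p,[-170,0,26]),"tips",l2w(p,tip(p[4],85)),l2w(p,tip(p[5],-85)),"pins",l2w(p,[[-177,85,14],[-177,-85,14]]))
E
time python3 f2.py
```

```text
[539.135 101.228   1.547   1.074   1.563   1.423] 0.742
[539.868 102.296   1.554   1.058   1.839   1.485] 1.035
[540.004 102.696   1.547   1.051   1.728   1.718] 1.167
[538.891 101.68    1.58    1.051   1.903   1.31 ] 1.141
[540.365 102.667   1.544   1.051   1.653   1.888] 1.345
[538.853 102.105   1.56    1.067   1.747   1.197] 0.856
[np.float64(0.94), np.float64(0.93), np.float64(0.74), np.float64(0.92)]
[np.float64(0.95), np.float64(0.95), np.float64(0.92), np.float64(0.78)]
edge [[539.78466263 128.09345547 199.85586815]] tips [[454.05378747  98.87744396 231.81328589]] [[623.90183424  90.53587935 229.07216976]] pins [[454.47400218 116.26554698 200.29381107]
 [624.42438103 112.15839113 200.29381107]]
real	0m31.167s
user	0m28.209s
sys	0m3.489s
```

View pics/fit.png

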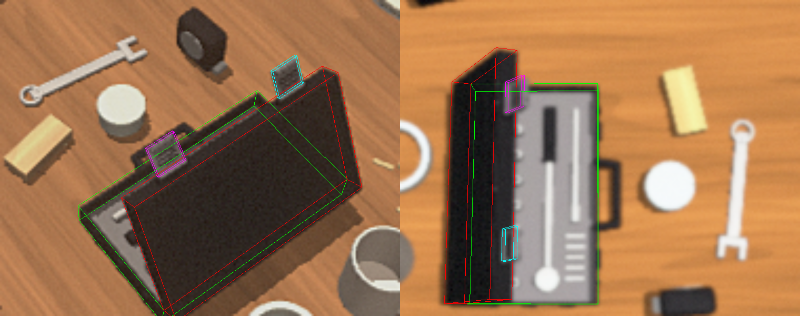

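The overlay matches in both views. The case is at (539,101), yaw 1.547, lid 1.07, latches about 1.56 and 1.42. I'll close the fingers, rise a little and turn to line up with the case.

servo_tool:
  rows:
    - [0,[0,0,-5],[0,0,10.4]]
    - [0,[0,0,-5],[0,0,10.4]]
    - [0,[0,0,-5],[0,0,10.4]]
    - [0,[0,0,-5],[0,0,10.4]]
    - [0,[0,0,-5],[0,0,10.4]]
    - [0,[0,0,-5],[0,0,10.4]]
    - [0,[0,0,-5],[0,0,10.4]]
    - [0,[0,0,0],[0,0,0]]
  force: 60

```text
clock: 2.8
eef_pos: [199.5, 592.5, 266.7]
tcp_rot: [3.141, -0.001, 1.547]
contact_force: [-0.2, 1.5, -0.5]
opening: 0.002
```

servo_tool:
  rows:
    - [0,[-43,39,0],[0,0,0]]
    - [0,[-43,39,0],[0,0,0]]
    - [0,[-43,39,0],[0,0,0]]
    - [0,[-43,39,0],[0,0,0]]
    - [0,[-43,39,0],[0,0,0]]
    - [0,[-43,39,0],[0,0,0]]
    - [0,[-43,39,0],[0,0,0]]
    - [0,[-30,39,0],[0,0,0]]

```text
clock: 3.8
eef_pos: [504.1, 251.7, 266.2]
tcp_rot: [-3.142, 0.0, 1.55]
contact_force: [0.6, 0.0, -0.5]
opening: 0.003
```

servo_tool:
  rows:
    - [0,[-30,20,0],[0,0,0]]
    - [0,[-25,10,20],[0,0,0]]
    - [0,[0,0,30],[0,0,0]]
    - [0,[0,0,20],[0,0,0]]
    - [0,[0,0,0],[0,0,0]]

```text
clock: 4.42
eef_pos: [530.7, 197.5, 194.7]
tcp_rot: [-3.138, 0.001, 1.55]
contact_force: [-0.4, 0.3, 0.6]
opening: -0.005
```

Run:
```python
from fit import *
p=np.load("p.npy");s=sense();print(s["eef_pos"],s["tcp_rot"],s["contact_force"])
T=np.array(s["eef_pos"]);R=np.array([[0.024,1,0],[1,-.024,0],[0,0,-1]])
prev=T
for th in np.r_[1.15,np.arange(1.07,-.01,-.0713)]:
    c=np.array([85-150*np.cos(th)+26*np.sin(th)+11,0,38+150*np.sin(th)+26*np.cos(th)])
    t=c2w(p,c)[0]; print(round(th,2),t.round(),(R@(t-prev)).round(1));prev=t
```

```text
[530.74997786 197.49616881 194.68670225] [-3.13845288e+00  1.23335009e-03  1.54965517e+00] [-0.42819195  0.29622657  0.59643536]
1.15 [541. 160. 186.] [-37.6  10.7   9.2]
1.07 [540. 148. 182.] [-11.7  -0.    3.5]
1.0 [540. 138. 178.] [-10.1  -0.    3.9]
0.93 [540. 128. 174.] [-9.8 -0.   4.6]
0.86 [540. 119. 168.] [-9.5 -0.   5.3]
0.78 [539. 109. 162.] [-9.1 -0.   5.9]
0.71 [539. 101. 156.] [-8.6 -0.   6.6]
0.64 [539.  93. 149.] [-8.2 -0.   7.2]
0.57 [539.  85. 141.] [-7.6 -0.   7.7]
0.5 [539.  78. 133.] [-7.1 -0.   8.3]
0.43 [538.  72. 124.] [-6.4 -0.   8.7]
0.36 [538.  66. 115.] [-5.8 -0.   9.2]
0.29 [538.  61. 105.] [-5.1 -0.   9.6]
0.21 [538.  56.  95.] [-4.4 -0.   9.9]
0.14 [538.  52.  85.] [-3.7 -0.  10.2]
0.07 [538.  49.  75.] [-3.  -0.  10.4]
0.0 [538.  47.  64.] [-2.2 -0.  10.6]
```

servo_tool:
  rows:
    - [0,[-19,5,4],[0,0,0]]
    - [0,[-19,5,5],[0,0,0]]
    - [0,[-12,0,3.5],[0,0,0]]
    - [0,[-10,0,4],[0,0,0]]
    - [0,[-10,0,4.5],[0,0,0]]
    - [0,[0,0,0],[0,0,0]]

```text
clock: 5.18
eef_pos: [539.7, 127.1, 174.9]
tcp_rot: [-3.141, 0.0, 1.546]
contact_force: [-1.1, -0.1, 0.0]
opening: -0.002
```

Run:
```python
from h import *
a=grab_frame("scene")[150:360,220:500];b=grab_frame("wrist")
cv2.imwrite("pics/c1.png",np.hstack([cv2.resize(a,(400,300)),cv2.resize(b,(400,300))]))
```

```text
(no output)
```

View pics/c1.png

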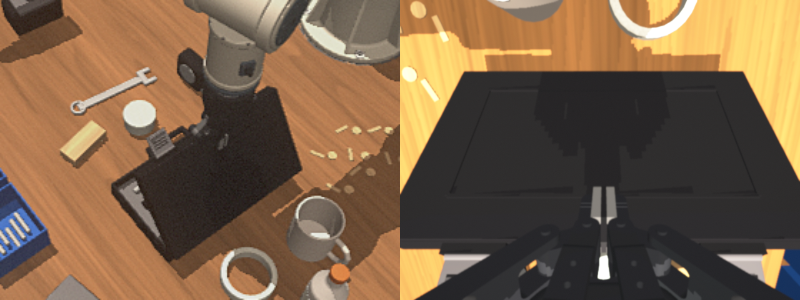

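The scene crop shows the fingertips on the lid's outer face near the front edge, centred, and nothing else has moved. I'll carry on along the arc.

servo_tool:
  rows:
    - [0,[-9.5,0,5.5],[0,0,0]]
    - [0,[-9,0,6],[0,0,0]]
    - [0,[-8.5,0,6.5],[0,0,0]]
    - [0,[-8,0,7],[0,0,0]]
    - [0,[-7.5,0,8],[0,0,0]]

```text
clock: 5.9
eef_pos: [539.1, 84.6, 141.8]
tcp_rot: [3.142, 0.0, 1.546]
contact_force: [1.0, 0.4, 1.9]
opening: -0.001
```

servo_tool:
  rows:
    - [0,[-7,0,8],[0,0,0]]
    - [0,[-6.5,0,9],[0,0,0]]
    - [0,[-6,0,9],[0,0,0]]
    - [0,[-5,0,9.5],[0,0,0]]
    - [0,[-4.5,0,10],[0,0,0]]

```text
clock: 6.52
eef_pos: [538.2, 56.0, 96.1]
tcp_rot: [-3.141, 0.0, 1.546]
contact_force: [0.7, -0.7, 2.6]
opening: -0.0
```

servo_tool:
  rows:
    - [0,[-4,0,10],[0,0,0]]
    - [0,[-3,0,10],[0,0,0]]
    - [0,[-2,0,7],[0,0,0]]
    - [0,[0,0,2],[0,0,0]]
    - [0,[0,0,0],[0,0,0]]

```text
clock: 7.15
eef_pos: [538.0, 47.4, 67.6]
tcp_rot: [-3.141, -0.0, 1.546]
contact_force: [-1.2, -0.3, 0.1]
opening: 0.0
```

servo_tool:
  rows:
    - [0,[0,0,1],[0,0,0]]
    - [0,[0,0,1],[0,0,0]]
    - [0,[0,0,0],[0,0,0]]

```text
clock: 7.52
eef_pos: [538.3, 47.4, 65.9]
tcp_rot: [3.141, -0.0, 1.546]
contact_force: [0.4, -0.1, 0.5]
opening: 0.002
```

servo_tool:
  rows:
    - [0,[0,0,1],[0,0,0]]
    - [0,[0,0,1],[0,0,0]]
    - [0,[0,0,0],[0,0,0]]

```text
clock: 7.9
eef_pos: [538.3, 47.3, 64.0]
tcp_rot: [3.141, 0.0, 1.546]
contact_force: [-0.2, -0.5, 4.3]
opening: -0.001
```

servo_tool:
  rows:
    - [0,[0,0,1],[0,0,0]]
    - [0,[0,0,0],[0,0,0]]

```text
clock: 8.15
eef_pos: [538.3, 47.3, 63.9]
tcp_rot: [3.141, 0.0, 1.546]
contact_force: [-4.3, -1.3, 17.3]
opening: -0.002
```

The fingers stopped hard at z = 64, so the lid is shut. I'll lift off and measure the latches.

servo_tool:
  rows:
    - [0,[0,0,0],[0,0,0]]
    - [0,[0,0,-30],[0,0,0]]
    - [0,[0,0,-60],[0,0,0]]
    - [0,[30,0,-60],[0,0,0]]
    - [0,[50,0,-30],[0,0,0]]
    - [0,[50,0,0],[0,0,0]]
    - [0,[0,0,0],[0,0,0]]

```text
clock: 9.02
eef_pos: [541.2, 178.2, 239.0]
tcp_rot: [3.141, -0.001, 1.549]
contact_force: [-0.5, 0.2, -0.0]
opening: -0.002
```

Run:
```python
from fit import *
p=np.load("p.npy")
for n in("scene","top"):
    im=grab_frame(n);cv2.imwrite(f"pics/{n}2.png",im)
    for t in("case","latch_left","latch_right"):
        print(n,t,[(round(b["conf"],2),w(n,b["centre"]).round().tolist()) for b in boxes_of(n,t)[:3]])
out=[]
S=box((-85,85),(-145,145),(0,64))
for n,(r0,c0) in(("scene",(180,260)),("top",(160,200))):
    im=cv2.imread(f"pics/{n}2.png");s=4;crop=cv2.resize(im[r0:r0+150,c0:c0+190],None,fx=s,fy=s)
    for P,col in((c2w(p,S),(0,255,0)),(l2w(p,latch(1.57,85),0),(255,255,0)),(l2w(p,latch(1.4,-85),0),(255,0,255))):
        q=((proj(n,P)-[c0,r0])*s).astype(int)
        for i in range(8):
            for j in(1,2,4):
                if not i&j: cv2.line(crop,tuple(map(int,q[i])),tuple(map(int,q[i|j])),col,1)
    out.append(cv2.resize(crop,(400,316)))
cv2.imwrite("pics/c2.png",np.hstack(out))
for y in(85,-85):
  print(y,"pin",l2w(p,[-177,y,14],0).round(1))
  for a in(1.57,1.4,.5,0): print(a,l2w(p,tip(a,y),0).round(1))
print(sense()["eef_pos"])
```

```text
scene case [(0.62, [572.0, 116.0, 66.0])]
scene latch_left [(0.39, [552.0, -72.0, 29.0])]
scene latch_right []
top case [(0.62, [548.0, 83.0, 64.0])]
top latch_left [(0.68, [548.0, 370.0, 21.0]), (0.66, [451.0, -0.0, 52.0])]
top latch_right [(0.52, [618.0, -16.0, 53.0])]
85 pin [[451.9  11.3  52. ]]
1.57 [[451.1 -24.7  52. ]]
1.4 [[451.1 -24.2  45.9]]
0.5 [[451.5  -5.9  20.4]]
0 [[451.9  11.3  16. ]]
-85 pin [[621.9   7.2  52. ]]
1.57 [[621.  -28.8  52. ]]
1.4 [[621.  -28.3  45.9]]
0.5 [[621.5 -10.1  20.4]]
0 [[621.9   7.2  16. ]]
[541.32957216 174.35454387 238.52717581]
```

View pics/c2.png

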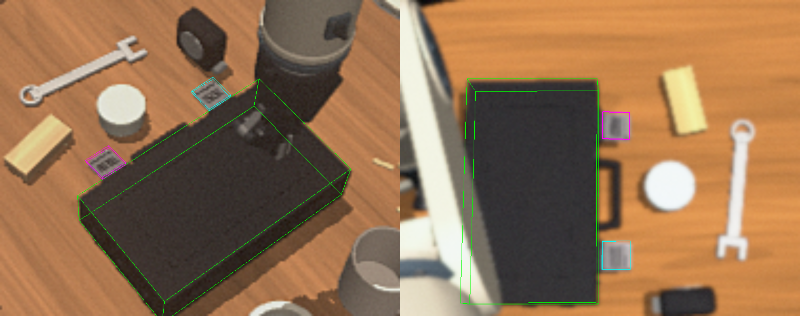

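The case hasn't moved, and both latches stand about straight out. Left latch first: I'll go above it.

servo_tool:
  rows:
    - [0,[-40,-18,0],[0,0,0]]
    - [0,[-40,-18,0],[0,0,0]]
    - [0,[-40,-18,0],[0,0,0]]
    - [0,[-40,-18,0],[0,0,0]]
    - [0,[-40,-18,30],[0,0,0]]
    - [0,[0,0,50],[0,0,0]]
    - [0,[0,0,50],[0,0,0]]
    - [0,[0,0,20],[0,0,0]]

```text
clock: 10.42
eef_pos: [444.6, -23.1, 86.4]
tcp_rot: [-3.138, -0.0, 1.545]
contact_force: [-0.3, -0.0, 0.5]
opening: 0.002
```

```bash
cat > lt.py <<'E'
from fit import *
import sys
y=float(sys.argv[1]);p=np.load("p.npy");s=sense();T=s["eef_pos"];print(T.round(1),s["tcp_rot"].round(3),s["contact_force"].round(1))
R=np.array([[0.024,1,0],[1,-.024,0],[0,0,-1]]);prev=T
for a in np.r_[1.8,np.arange(1.6,-.21,-.15)]:
    u=25*np.sin(a)+2*np.cos(a);v=-25*np.cos(a)+2*np.sin(a)
    t=l2w(p,[-177-u-11,y,14+v],0)[0];print(round(a,2),t.round(1),(R@(t-prev)).round(1));prev=t
E
python3 lt.py 85
```

```text
[444.6 -23.1  86.4] [-3.138 -0.     1.545] [-0.3 -0.   0.5]
1.8 [451.1 -23.6  59.6] [-0.3  6.5 26.8]
1.6 [451.1 -24.6  54.7] [-1.  -0.   4.9]
1.45 [451.1 -24.7  51. ] [-0.1 -0.   3.8]
1.3 [451.1 -24.3  47.2] [0.4 0.  3.7]
1.15 [451.1 -23.3  43.6] [1.  0.  3.6]
1.0 [451.1 -21.8  40.2] [1.5 0.  3.4]
0.85 [451.2 -19.8  37. ] [2.  0.  3.2]
0.7 [451.2 -17.3  34.2] [2.5 0.  2.8]
0.55 [451.3 -14.5  31.7] [2.9 0.  2.4]
0.4 [451.4 -11.3  29.8] [3.2 0.  2. ]
0.25 [451.5  -7.8  28.3] [3.5 0.  1.5]
0.1 [451.6  -4.2  27.3] [3.6 0.  0.9]
-0.05 [ 4.517e+02 -4.000e-01  2.690e+01] [3.7 0.  0.4]
-0.2 [451.7   3.3  27.1] [ 3.8  0.  -0.2]
```

servo_tool:
  rows:
    - [0,[0,3,14],[0,0,0]]
    - [0,[-1,3,13],[0,0,0]]
    - [0,[-1,0,5],[0,0,0]]
    - [0,[0,0,4],[0,0,0]]
    - [0,[0.5,0,4],[0,0,0]]
    - [0,[1,0,3.5],[0,0,0]]
    - [0,[1.5,0,3.5],[0,0,0]]

```text
clock: 11.3
eef_pos: [452.6, -21.6, 41.7]
tcp_rot: [3.141, 0.0, 1.546]
contact_force: [0.3, -0.7, 0.5]
opening: -0.001
```

servo_tool:
  rows:
    - [0,[2,0,3],[0,0,0]]
    - [0,[2.5,0,3],[0,0,0]]
    - [0,[3,0,2.5],[0,0,0]]
    - [0,[3,0,2],[0,0,0]]
    - [0,[3.5,0,1.5],[0,0,0]]
    - [0,[3,0,1],[0,0,0]]
    - [0,[0,0,0],[0,0,0]]

```text
clock: 12.18
eef_pos: [452.7, -4.3, 28.6]
tcp_rot: [-3.141, -0.0, 1.546]
contact_force: [-0.5, 0.0, 0.2]
opening: -0.003
```

servo_tool:
  rows:
    - [0,[1.5,0,1],[0,0,0]]
    - [0,[1.5,0,0],[0,0,0]]
    - [0,[0,0,0],[0,0,0]]

```text
clock: 12.55
eef_pos: [452.9, -1.6, 27.7]
tcp_rot: [3.142, 0.0, 1.546]
contact_force: [0.1, -2.4, -1.6]
opening: 0.002
```

servo_tool:
  rows:
    - [0,[1,0,0],[0,0,0]]
    - [0,[0,0,0],[0,0,0]]

```text
clock: 12.8
eef_pos: [452.9, -1.3, 27.7]
tcp_rot: [-3.142, 0.001, 1.547]
contact_force: [0.6, -9.2, -1.6]
opening: -0.001
```

A firm stop at the flush position. I'll back off, rise and move to the right latch.

servo_tool:
  rows:
    - [0,[-10,0,0],[0,0,0]]
    - [0,[-14,0,-20],[0,0,0]]
    - [0,[0,0,-40],[0,0,0]]
    - [0,[0,45,0],[0,0,0]]
    - [0,[0,45,0],[0,0,0]]
    - [0,[0,45,0],[0,0,0]]
    - [0,[0,33,0],[0,0,0]]
    - [0,[0,0,0],[0,0,0]]

```text
clock: 13.8
eef_pos: [622.5, -29.1, 87.6]
tcp_rot: [3.14, -0.0, 1.546]
contact_force: [-0.6, -0.2, 0.7]
opening: 0.0
```

```bash
python3 lt.py -85
```

```text
[622.5 -29.1  87.6] [ 3.14  -0.     1.546] [-0.6 -0.2  0.7]
1.8 [621.  -27.7  59.6] [ 1.4 -1.5 28. ]
1.6 [621.  -28.7  54.7] [-1.  -0.   4.9]
1.45 [621.  -28.8  51. ] [-0.1 -0.   3.8]
1.3 [621.  -28.4  47.2] [0.4 0.  3.7]
1.15 [621.1 -27.4  43.6] [1.  0.  3.6]
1.0 [621.1 -25.9  40.2] [1.5 0.  3.4]
0.85 [621.1 -23.9  37. ] [2.  0.  3.2]
0.7 [621.2 -21.4  34.2] [2.5 0.  2.8]
0.55 [621.3 -18.6  31.7] [2.9 0.  2.4]
0.4 [621.3 -15.4  29.8] [3.2 0.  2. ]
0.25 [621.4 -11.9  28.3] [3.5 0.  1.5]
0.1 [621.5  -8.3  27.3] [3.6 0.  0.9]
-0.05 [621.6  -4.5  26.9] [3.7 0.  0.4]
-0.2 [621.7  -0.8  27.1] [ 3.8  0.  -0.2]
```

servo_tool:
  rows:
    - [0,[0,-1,14],[0,0,0]]
    - [0,[0.5,0,14],[0,0,0]]
    - [0,[0,0,5],[0,0,0]]
    - [0,[0,0,4],[0,0,0]]
    - [0,[0.5,0,4],[0,0,0]]
    - [0,[1,0,3.5],[0,0,0]]
    - [0,[1.5,0,3.5],[0,0,0]]

```text
clock: 14.68
eef_pos: [619.6, -25.2, 39.7]
tcp_rot: [3.141, 0.0, 1.546]
contact_force: [-0.2, -0.9, 1.1]
opening: -0.007
```

servo_tool:
  rows:
    - [0,[2,0,3],[0,0,0]]
    - [0,[2.5,0,3],[0,0,0]]
    - [0,[3,0,2.5],[0,0,0]]
    - [0,[3,0,2],[0,0,0]]
    - [0,[3.5,0,1.5],[0,0,0]]
    - [0,[3,0,1],[0,0,0]]
    - [0,[0,0,0],[0,0,0]]

```text
clock: 15.55
eef_pos: [619.7, -7.8, 26.6]
tcp_rot: [-3.141, -0.0, 1.546]
contact_force: [-0.5, 0.3, -0.7]
opening: -0.001
```

servo_tool:
  rows:
    - [0,[1.5,0,1],[0,0,0]]
    - [0,[1.5,0,0],[0,0,0]]
    - [0,[0,0,0],[0,0,0]]

```text
clock: 15.92
eef_pos: [619.9, -5.6, 25.7]
tcp_rot: [-3.142, 0.0, 1.546]
contact_force: [0.2, -4.5, 0.5]
opening: -0.004
```

servo_tool:
  rows:
    - [0,[1,0,0],[0,0,0]]
    - [0,[0,0,0],[0,0,0]]

```text
clock: 16.18
eef_pos: [619.9, -5.4, 25.7]
tcp_rot: [3.142, 0.001, 1.547]
contact_force: [-0.2, -9.6, 0.7]
opening: 0.003
```

servo_tool:
  rows:
    - [0,[-12,0,0],[0,0,0]]
    - [0,[-20,0,-20],[0,0,0]]
    - [0,[-20,0,-50],[0,0,0]]
    - [0,[-20,0,-50],[0,0,0]]
    - [0,[-40,0,-40],[0,0,0]]
    - [0,[-40,0,0],[0,0,0]]
    - [0,[0,0,0],[0,0,0]]

```text
clock: 17.05
eef_pos: [616.2, -159.6, 187.9]
tcp_rot: [3.139, 0.001, 1.543]
contact_force: [0.5, 1.0, -0.0]
opening: 0.002
```

Run:
```python
from fit import *
p=np.load("p.npy");print(sense()["eef_pos"])
out=[];S=box((-85,85),(-145,145),(0,64))
w_=grab_frame("wrist");
for n,(r0,c0) in(("scene",(180,260)),("top",(160,200))):
    s=4;crop=cv2.resize(grab_frame(n)[r0:r0+150,c0:c0+190],None,fx=s,fy=s)
    q=((proj(n,c2w(p,S))-[c0,r0])*s).astype(int)
    for i in range(8):
        for j in(1,2,4):
            if not i&j: cv2.line(crop,tuple(map(int,q[i])),tuple(map(int,q[i|j])),(0,255,0),1)
    out.append(cv2.resize(crop,(400,300)))
    print(n,[(t,[(round(b["conf"],2),w(n,b["centre"]).round().tolist()) for b in boxes_of(n,t)[:1]]) for t in("case","latch_left","latch_right","wax_tin","tape_measure","masking_tape","offcut","spanner","mug","glue","drill")])
for y in(85,-85):print(l2w(p,[-180,y,-4],0).round(),proj("wrist",l2w(p,[-180,y,-4],0)).round())
cv2.imwrite("pics/c3.png",np.vstack([np.hstack(out),np.hstack([cv2.resize(w_,(400,300)),np.zeros((300,400,3),np.uint8)])]))
```

```text
[ 616.16696136 -159.58859101  187.89982769]
scene [('case', [(0.63, [561.0, 111.0, 66.0])]), ('latch_left', [(0.56, [405.0, -84.0, 57.0])]), ('latch_right', []), ('wax_tin', [(0.95, [549.0, -71.0, 34.0])]), ('tape_measure', [(0.7, [402.0, -85.0, 56.0])]), ('masking_tape', [(0.74, [600.0, 293.0, 24.0])]), ('offcut', [(0.56, [662.0, -100.0, 28.0])]), ('spanner', [(0.73, [539.0, -168.0, 10.0])]), ('mug', [(0.81, [458.0, 306.0, 51.0])]), ('glue', [(0.78, [561.0, 402.0, 110.0])]), ('drill', [(0.67, [579.0, -427.0, 162.0])])]
top [('case', [(0.91, [534.0, 97.0, 67.0])]), ('latch_left', []), ('latch_right', []), ('wax_tin', [(0.72, [550.0, -69.0, 35.0])]), ('tape_measure', []), ('masking_tape', []), ('offcut', [(0.83, [681.0, -94.0, 26.0])]), ('spanner', []), ('mug', [(0.81, [463.0, 316.0, 38.0])]), ('glue', [(0.93, [539.0, 381.0, 110.0])]), ('drill', [(0.57, [557.0, -431.0, 204.0])])]
[[452.   8.  34.]] [[ 71. -13.]]
[[622.   4.  34.]] [[329. -13.]]
```

View pics/c3.png

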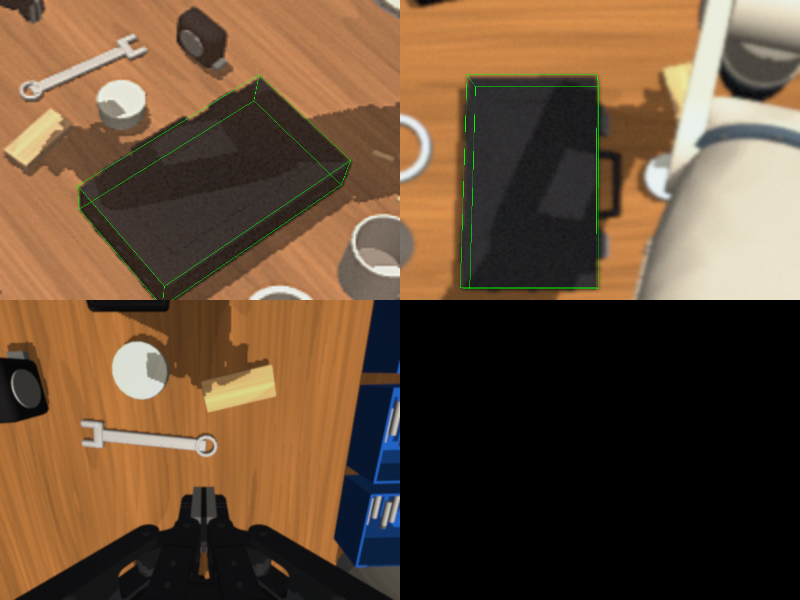

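The lid is shut and nothing has moved: the wax tin sits at the same pixels as before. The top view shows only small latch lips, near (602,123) and (604,245). I'll take one oblique wrist look at the front to confirm.

servo_tool:
  rows:
    - [0,[0,-20,-10],[0,10,0]]
    - [0,[0,-20,-10],[0,10,0]]
    - [0,[0,-20,-10],[0,10,0]]
    - [0,[0,-20,-10],[0,10,0]]
    - [0,[0,0,0],[0,0,0]]

```text
clock: 18.92
eef_pos: [534.6, -166.6, 222.3]
tcp_rot: [-3.138, -0.7, 1.54]
contact_force: [-0.4, -0.2, -0.5]
opening: 0.003
```

Run:
```python
from fit import *
p=np.load("p.npy");print(sense()["eef_pos"],sense()["tcp_rot"])
im=grab_frame("wrist");n="wrist"
print([(t,[(round(b["conf"],2),w(n,b["centre"]).round().tolist()) for b in boxes_of(n,t)[:2]]) for t in("latch_left","latch_right")])
for y in(85,-85):
    q=proj(n,l2w(p,latch(0,y),0)).astype(int)
    print(q.mean(0))
    for i in range(8):
        for j in(1,2,4):
            if not i&j: cv2.line(im,tuple(map(int,q[i])),tuple(map(int,q[i|j])),(0,255,0),1)
cv2.imwrite("pics/c4.png",im)
```

```text
[ 534.61479303 -166.56875239  222.33905361] [-3.13849469 -0.70043635  1.54011345]
[('latch_left', [(0.82, [454.0, 6.0, 38.0])]), ('latch_right', [(0.64, [622.0, 9.0, 38.0])])]
[239.875 182.875]
[404.    182.625]
```

View pics/c4.png

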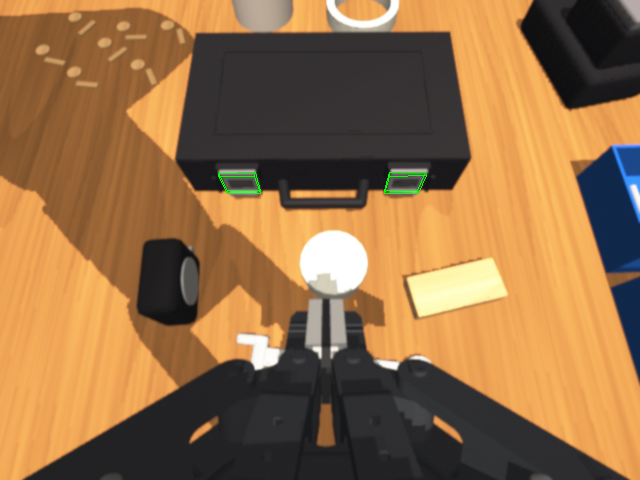

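Both flaps lie flat on the predicted home outlines at (240,183) and (404,183). The robot is clear, so I'll hand in.

```bash
python3 -c "
from rig import *
print(sign_off())"
```

```text
the job is handed in; nothing more can be done
None
```

The lid is shut and both latches are pushed home. I handed the job in at about 19 s of the 51 s allowed; sign-off reports no verdict.

- **Lid:** I swung it down slowly with the closed fingertips on its outer face until it met a firm stop at 64 mm, the case's shut height, with 17 N on the tool.
- **Latches:** I folded the left latch, then the right. Each met a firm stop, with 9 to 10 N on the tool, at the same flush depth. In the last wrist picture both flaps lie on their predicted home outlines, a few pixels off, which is within calibration error.
- **Case and surroundings:** The case still matched its starting outline after the last push, and I saw no neighbouring object moved. From above, the arm hid the spanner and part of the offcut, so the top camera's offcut reading was about 20 mm off. The side camera showed it in place. The robot was touching nothing at the end.

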